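Click the cold-store tally wheel to its pointer and log it

TASK

Flick the toothed edge of the tally wheel clockwise (seen from above) with a fingertip, click by click, until the rib on the wheel comes to rest in line with the fixed pointer behind it, without running past. Then press the round button beside the wheel fully down with a fingertip and let it come back up; do not press it earlier. Leave the jar, the carton and the logger where they are; nothing has to be gripped or lifted.

Things in the scene. Friction and masses are not known exactly. Their poses are not given: they have to be found in the camera images.
- unit: Tally unit, a low white box fixed to the table; its origin is on the table straight below the wheel's axis; its z is up. In its own axes the box spans x -35 to 100 mm, y -160 to 75 mm and is 48 mm high; the wheel overhangs its front (-x) side, which faces the robot, give or take 30 degrees of yaw. The pointer stands at +x, the button at -y
- wheel (a joint): Angle of the tally wheel, rad: 0 when its rib is in line with the pointer; it grows as the wheel turns clockwise seen from above. It clicks into rest every 0.785 rad (45 degrees, 8 clicks a turn) and starts 2 to 5 clicks short of 0, so at about -1.57, -2.36, -3.14 or -3.93. Pushing a tooth out of a click takes about 3 to 4 N at the tooth; once pushed past half way (22.5 degrees) the wheel snaps on by itself to the next click and stays there
- wheel_top (a point): Centre of the tally wheel's flat upper face, 74 mm above the table. The wheel is black, lies flat and turns about a vertical axis: a disc of 42 mm radius with 8 straight radial teeth, each 9 mm wide, reaching out to 65 mm from the axis; between them the gaps are open. Disc and teeth span heights 56 to 74 mm. At every click teeth point along the unit's +x, -x, +y, -y and half way between. This point does not turn; its axes are the unit's
- rib_end (a point): Outer end, upper side, of the straight metal rib on the wheel, 62 mm from the axis and 80 mm above the table. The rib is 7 mm wide, rises 6 mm above the disc and runs radially over one tooth; it turns with the wheel
- pointer_tip (a point): Point of the fixed steel pointer on the unit, 72 mm from the wheel's axis on the unit's +x side, 78 mm above the table
- log (a joint): Travel of the push button, m: 0 up, 0.006 fully down; its spring brings it back up. About 5 N presses it fully down
- log_top (a point): Centre of the top of the round grey push button, 30 mm across, at x 30 mm, y -118 mm in the unit's axes; it is pressed straight down
- jar: Bystander: clear screw jar, 56 mm across, 95 mm high, behind the unit; origin at the centre of its underside
- carton: Bystander: small cardboard carton 85 x 60 x 50 mm high, beyond the unit's button end; origin at the centre of its underside
- logger: Bystander: flat white temperature logger 115 x 62 x 24 mm high, lying at the unit's wheel end; origin at the centre of its underside

How it is judged:
On the way, in this order (a step that is already met when the one before it is completed fails the run):
1. the wheel rests in the click where its rib points at the pointer (value of joint wheel between -0.15 and 0.15 rad and velocity of joint wheel between -0.1 and 0.1 rad/s), for 0.2 s.
2. the button is pressed down, the wheel still in place (value of joint wheel between -0.15 and 0.15 rad and value of joint log above 0.0045 m), for 0.05 s.
At the end, for the whole second after the job is handed in: The wheel rests with its rib within 0.15 rad of the pointer (joint wheel within 0.15 of 0), the button has been pressed at least 4.5 mm after that and is back up (under 1.5 mm), and jar, carton and logger stand within 20 mm of where they were (value of joint wheel between -0.15 and 0.15 rad and value of joint log below 0.0015 m and distance of each of jar, carton, logger from where it was at the start of the episode below 0.02 m and angle between each of jar, carton, logger's own z axis and vertical below 0.2 rad); the robot touches nothing.
It fails at once if the wheel is run past the pointer by more than half a click (value of joint wheel above 0.45 rad).
It fails at once if the wheel is turned the wrong way, to more than five and a half clicks short of the pointer (value of joint wheel below -4.45 rad).
It fails at once if the button is pressed before the rib is at the pointer (value of joint log above 0.003 m and value of joint wheel below -0.3 rad).
It fails at once if the jar, the carton or the logger is shifted or lifted by more than 20 mm, or tipped over (distance of any of jar, carton, logger from where it was at the start of the episode above 0.02 m or angle between any of jar, carton, logger's own z axis and vertical above 0.35 rad).
It also fails if it takes over 61 s, if anything falls off the work surface, if the arm or the gripper's body presses on something with over 40 N, if the wrist force passes 120 N, or if a joint passes its speed limit or range.

ROBOT

A 7-joint arm with a two-finger parallel gripper is mounted at the origin on the work surface. World frame = base frame: x ahead of the robot, y to its left, z up, the work surface at z = 0. Lengths are in m, angles in rad, forces in N, time in s.
With the tool pointing down it reaches from about 0.35 to 0.9 m from the base axis. Payload 8.1 kg.
Tool frame: the origin (TCP) lies on the centre line of the jaws, within the pads' length; the fingertips stand 19 mm ahead of it and the grasp point (between the pads) is the TCP (arm.tip_reach is the distance from the TCP to the fingertips, in m); z points along the fingers, y is the line along which they close (so a half turn about z gives the same grasp; the last joint's range is limited). The gripper opens to 92 mm and grips with 3 to 60 N. Pads are 19 mm wide; open, the fingers measure 130 mm over their backs; the gripper's body (75 mm by 190 mm) begins 47 mm behind the grasp point.
Start: joints at [-1.213, 0.434, 0.025, 1.573, -0.012, 1.134, -0.075], TCP at [0.278, 0.56, 0.246] pointing down, gripper open.
Joint ranges: [-2.62, 2.62], [-0.44, 2.09], [-1.27, 1.32], [0.08, 2.57], [-1.32, 4.46], [0.12, 2], [-2.74, 2.74]. Speed limits (rad/s): [2.22, 2.22, 3.01, 3.01, 3.14, 3.14, 3.14].

INTERFACE

Orientations are given as a rotation vector (axis times angle).
In Python, from cell import arm gives the robot as it stands.
- The arm moves only by the tool arm_command, never from a script. Its argument "targets" is a list that holds one entry, the list of rows, each a list of 6 numbers: the shift along the tool's x, y, z in m, then the turn, a rotation vector about the tool's x, y, z in rad. A call has 1 to 10 rows; each row shifts and turns the commanded pose from where the row before left it, along the tool's axes as they then stand; what a row does not reach is not made up. A row lasts 1/8 s, in which the tool goes at most 62.5 mm and 10.7 degrees, less where a joint would pass 70% of its speed; a pose out of reach is approached as far as the arm can. A call with a gripper value outside its range is refused whole. "jaw" is the finger opening in m, from 0 to 0.0918, set as the call begins (left out, the last holds). The fingers move at their own pace and stop on an object; "newtons" is the grip in N (left out, the last holds). Time passes only in rows, so rows that do not move let the fingers close. It gives the time, the measured TCP pose, the force, the opening and the grip force at its end, in the units of the state.
- arm.observe(): the state, without advancing time (a new reading comes with each control period).
- arm.get_image(name): name is "scene" or "top"; returns a dict with "pixels" (420x560x3 uint8, red, green, blue), "z_map" (420x560 float32, m along the optical axis (not along the pixel's ray), 0 where there is no reading), "fx", "fy", "cx", "cy" (pixels), "dist" ([k1, k2, p1, p2, k3] as OpenCV has them; the pictures are not rectified), "xyz" and "rotation" of the camera in the world. Camera axes: x right, y down, z forward; pixel columns grow to the right and rows downward; lengths in m; the calibration is good to about 2 mm. A picture is of the moment at which its call begins.
- arm.sign_off(): hands the job in; it is judged then, once.
The state is a dict: "clock": time; "joints": joint angles; "dq": joint speeds; "joint_efforts": joint torques, N m; "position": TCP position; "ee_rot": TCP orientation; "force": force on the tool from outside, world axes, zero at the start; "ft_torque": the same for the moment, N m; "width": opening from 0.0 (shut) to 1.0 (fully open); "gripper_force": force on a finger pad.
Only numpy, scipy, OpenCV 4.12 (cv2) and the standard library are available. Lean on these libraries where they do the work, as an engineer would, in place of code of your own. Each camera call takes 0.05 s, during which the arm holds its last target. There are 200 camera calls.

## Working session

There is one attempt and no reset: what is moved stays moved. The work goes in short steps, Python scripts to look and compute and a tool call to move; the robot and the scene stay as the last step left them, time stands still between calls to the robot, and variables do not carry over. Pictures are saved under pics/ and viewed, at most 10 in all, crops included, and the job is handed in when it is done.

Besides the shell and the picture viewer there is one more tool, called after "Request:" as a command line: name --argument value ..., lists and objects as JSON in quotes. arm_command: Moves the arm, as the interface text tells. Its arguments: {"type":"object","properties":{"targets":{"type":"array","items":{"type":"array","items":{"type":"array","items":{"type":"number"}}}},"jaw":{"type":"number"},"newtons":{"type":"number"}},"required":["targets"]}

```bash
mkdir -p pics; cat > h.py <<'E'
from cell import arm
import numpy as np, cv2
from scipy.spatial.transform import Rotation as R
def cam(n):
    im=arm.get_image(n); return im
def Rm(im):
    r=np.array(im["rotation"],float)
    return r if r.shape==(3,3) else (R.from_rotvec(r) if r.size==3 else R.from_quat(r)).as_matrix()
def ray(im,uv):
    K=np.array([[im["fx"],0,im["cx"]],[0,im["fy"],im["cy"]],[0,0,1]])
    p=cv2.undistortPoints(np.array(uv,float).reshape(-1,1,2),K,np.array(im["dist"],float)).reshape(-1,2)
    return np.array(im["xyz"]),np.c_[p,np.ones(len(p))]@Rm(im).T
def onplane(im,uv,z):
    o,d=ray(im,uv); return o+d*((z-o[2])/d[:,2])[:,None]
def save(im,name): cv2.imwrite("pics/"+name,im["pixels"][:,:,::-1])
def cloud(im):
    h,w=im["z_map"].shape
    u,v=np.meshgrid(np.arange(w),np.arange(h)); o,d=ray(im,np.c_[u.ravel(),v.ravel()])
    return (o+d*im["z_map"].reshape(-1,1)).reshape(h,w,3)
E
python3 - <<'E'
from h import *
for n in("top","scene"):
    im=cam(n); save(im,n+"0.png"); print(n,im["xyz"],np.array(im["rotation"]).round(3).tolist(),im["fx"])
s=arm.observe(); print(s)
E
```

```text
top [0.49361487 0.03068042 0.91907428] [-2.132, 2.127, -0.204] 381.4599176579795
scene [ 1.20630443 -0.22520739  0.82283613] [-2.087, -1.363, 0.53] 460.4667476543616
{'clock': 0.1, 'joints': array([-1.2126021 ,  0.43515502,  0.02496385,  1.57395554, -0.01158535,
        1.13403198, -0.07508548]), 'dq': array([-0.00018267, -0.00254922,  0.00168099, -0.00321744, -0.00019223,
        0.00113992,  0.00134455]), 'joint_efforts': array([ 2.46219606e-03, -6.69122672e+01,  9.87333991e-01, -3.15142179e+01,
       -6.05347333e-02,  3.74128867e-02,  3.26076292e-05]), 'position': array([0.27776975, 0.55941653, 0.24504183]), 'ee_rot': array([-7.17444674e-01, -3.05838267e+00,  2.18773463e-03]), 'force': array([-0.07060704,  0.00642685, -0.96350212]), 'ft_torque': array([ 0.03755833, -0.03985022, -0.0254988 ]), 'gripper_force': 0.0, 'width': 1.000241466193075}
```

View pics/top0.png

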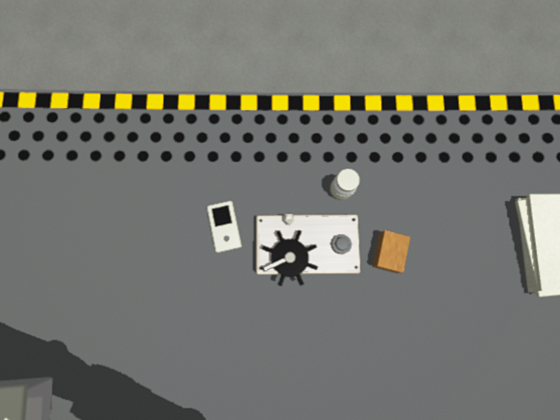

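View pics/scene0.png

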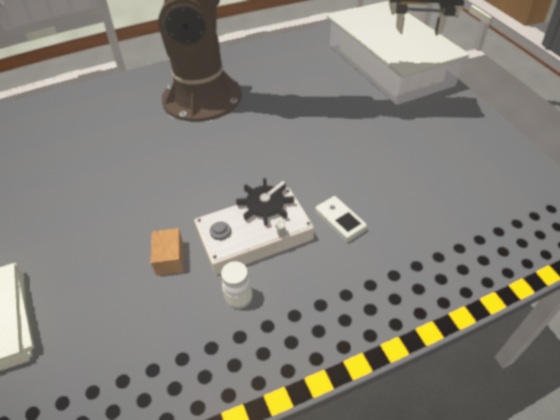

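The top view shows the unit: wheel hub near (290,258), rib end near (264,269), pointer near (289,219) and button near (342,244). The jar is at (346,184), the carton at (393,252) and the logger at (224,226). Next I'll enlarge this area and measure it.

```bash
python3 - <<'E'
from h import *
im=cam("top"); c=im["pixels"][190:300,195:420]
cv2.imwrite("pics/crop.png",cv2.resize(c,None,fx=3.5,fy=3.5,interpolation=cv2.INTER_CUBIC)[:,:,::-1])
g=im["pixels"].astype(int); 
# white box top
m=((g.min(2)>170)).astype(np.uint8); m[:,:250]=0;m[:,365:]=0;m[:210]=0;m[280:]=0
cs,_=cv2.findContours(cv2.morphologyEx(m,cv2.MORPH_CLOSE,np.ones((5,5))),cv2.RETR_EXTERNAL,cv2.CHAIN_APPROX_NONE)
b=max(cs,key=cv2.contourArea); P=onplane(im,b.reshape(-1,2),.048)
r=cv2.minAreaRect(P[:,:2].astype(np.float32)*1000); print("box",r,cv2.boxPoints(r).round().tolist())
for n,uv,z in(("hub",(290,257.5),.08),("rib",(263.5,269.5),.08),("pointer",(289,219),.078),("button",(342.5,243.5),.055)):
    print(n,onplane(im,[uv],z).round(4))
k=((g.max(2)<45)).astype(np.uint8); k[:,:250]=0;k[:,330:]=0;k[:222]=0;k[292:]=0
v,u=np.nonzero(k);Q=onplane(im,np.c_[u,v],.074);print("dark centroid",Q.mean(0),len(u))
d=Q[:,:2]-Q[:,:2].mean(0); rr=np.hypot(*d.T); a=np.degrees(np.arctan2(d[:,1],d[:,0]))
s=(rr>.048)&(rr<.067); print("tooth phase mod45 ccw",np.degrees(np.angle(np.exp(8j*np.radians(a[s])).mean()))/8, np.abs(np.exp(8j*np.radians(a[s])).mean()),np.histogram(a[s],36,(-180,180))[0])
C=cloud(im); print("depth hts",[C[y,x].round(3).tolist() for x,y in((290,262),(342,243),(320,230),(266,268))])
E
```

```text
box ((577.7174072265625, -44.29718780517578), (134.54653930664062, 231.4770050048828), 0.6988800764083862) [[509.0, 71.0], [512.0, -161.0], [646.0, -159.0], [644.0, 72.0]]
hub [[ 0.5424 -0.0025  0.08  ]]
rib [[0.5164 0.0551 0.08  ]]
pointer [[ 0.6279 -0.0007  0.078 ]]
button [[ 0.5758 -0.1227  0.055 ]]
dark centroid [ 0.54356688 -0.00313327  0.074     ] 1011
tooth phase mod45 ccw -20.579361543210098 0.9462311065973699 [ 0  3 17  0  0  0 10  2  0  0  0 12  0  0  0  1 11  0  0  0 16  0  0  0
  7 10  0  0  0  1  0  0  0 16  1  0]
depth hts [[0.533, -0.003, 0.077], [0.575, -0.118, 0.073], [0.607, -0.073, 0.047], [0.52, 0.05, 0.078]]
```

View pics/crop.png

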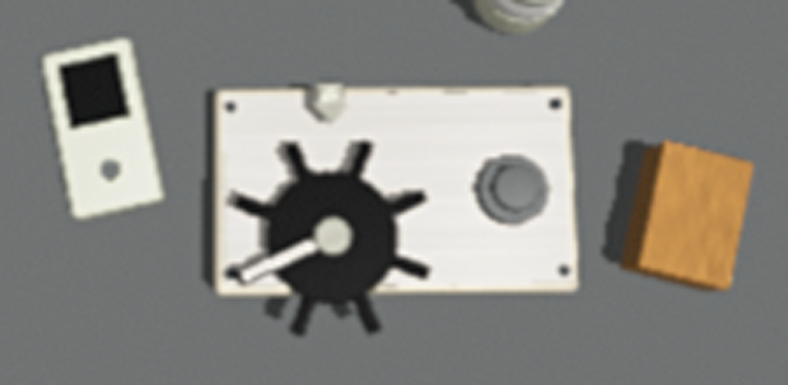

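The crop shows the unit at about 0° yaw, with the wheel axis near (0.544, -0.002). The rib is at about 114° counter-clockwise from the pointer, and the teeth sit about half-way between click positions, so I'll check that again after moving. First I'll work out the turn that aligns the tool.

```bash
cat >> h.py <<'E'
def st():
    s=arm.observe(); M=R.from_rotvec(s["ee_rot"]).as_matrix()
    print("t",round(s["clock"],2),"pos",s["position"].round(4),"F",s["force"].round(1),"w",round(s["width"],2)); return s,M
E
python3 - <<'E'
from h import *
s,M=st(); print(M.round(3)); j=s["joints"]
y=np.radians(.7)
for sg in(1,-1):
    yy=sg*np.array([np.cos(y),np.sin(y),0]); z=np.array([0,0,-1.]); T=np.c_[np.cross(yy,z),yy,z]
    print(sg,R.from_matrix(M.T@T).as_rotvec().round(3))
E
```

```text
t 0.15 pos [0.2778 0.5595 0.2451] F [ 0.6  1.1 -0.8] w 1.0
[[-0.896  0.445 -0.   ]
 [ 0.445  0.896 -0.001]
 [-0.    -0.001 -1.   ]]
1 [-1.000e-03  1.000e-03  1.098e+00]
-1 [-1.000e-03 -1.000e-03 -2.044e+00]
```

Request:
arm_command --targets '[[[0,0,0,0,0,0.183],[0,0,0,0,0,0.183],[0,0,0,0,0,0.183],[0,0,0,0,0,0.183],[0,0,0,0,0,0.183],[0,0,0,0,0,0.183]]]' --jaw 0.0

```text
clock: 0.9
position: [0.2778, 0.5596, 0.2454]
ee_rot: [2.215, 2.228, -0.001]
force: [0.8, -0.0, 0.2]
width: 0.398
gripper_force: 0.0
```

Request:
arm_command --targets '[[[-0.055,0.017,0,0,0,0],[-0.055,0.017,0,0,0,0],[-0.055,0.017,0,0,0,0],[-0.055,0.017,0,0,0,0],[-0.055,0.017,0,0,0,0],[-0.055,0.017,0,0,0,0],[-0.055,0.017,0,0,0,0],[-0.055,0.017,0,0,0,0],[-0.055,0.017,0,0,0,0],[-0.055,0.017,0,0,0,0]]]'

```text
clock: 2.15
position: [0.4547, 0.0102, 0.2459]
ee_rot: [-2.208, -2.235, -0.001]
force: [0.5, 0.5, -0.8]
width: 0.003
gripper_force: 0.0
```

```bash
python3 - <<'E'
from h import *
s,M=st(); print(M.round(3))
im=cam("top"); c=im["pixels"][190:300,195:420]; save(im,"f1.png")
cv2.imwrite("pics/crop1.png",cv2.resize(c,None,fx=3.5,fy=3.5,interpolation=cv2.INTER_CUBIC)[:,:,::-1])
E
```

```text
t 2.15 pos [0.4547 0.0102 0.2459] F [ 0.5  0.5 -0.8] w 0.0
[[-0.012  1.     0.   ]
 [ 1.     0.012  0.001]
 [ 0.001  0.    -1.   ]]
```

View pics/crop1.png

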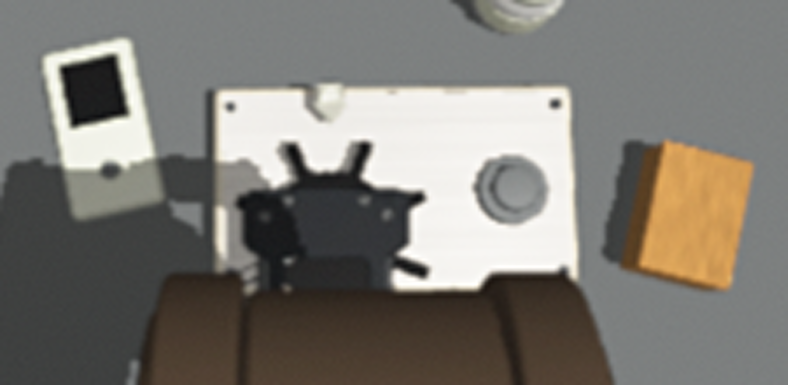

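Two seconds on, the teeth still straddle the pointer line, so the wheel really is resting about half a click off (rib about -112°). A finger will fit in the front gap between the teeth at ±22.5°. I'll lower it in front of the wheel.

Request:
arm_command --targets '[[[-0.012,-0.012,0.05,0,0,0],[0,0,0.055,0,0,0],[0,0,0.055,0,0,0],[0,0,0.005,0,0,0],[0,0,0,0,0,0]]]'

```text
clock: 2.82
position: [0.4431, -0.0003, 0.0817]
ee_rot: [2.209, 2.234, 0.0]
force: [-0.4, -1.1, 0.8]
width: 0.001
gripper_force: 0.0
```

```bash
cat >> h.py <<'E'
AX=np.array([.544,-.0025])
def wheel(name=None):
    im=cam("scene"); g=im["pixels"].astype(int)
    # rib: bright pixels that land within r 20..68 mm of axis at z=.08, seen with black around (depth z>.076)
    C=cloud(im); z=C[:,:,2]; d=C[:,:,:2]-AX; r=np.hypot(d[...,0],d[...,1]); a=np.degrees(np.arctan2(d[...,1],d[...,0]))-.7
    rib=(g.min(2)>110)&(r>.022)&(r<.066)&(z>.065)&(z<.095)
    v,u=np.nonzero(rib); 
    if len(u):
        Q=onplane(im,np.c_[u,v],.08)[:,:2]-AX; an=np.degrees(np.arctan2(Q[:,1],Q[:,0]))-.7; print("rib n",len(u),"angle med",np.median(an).round(1),"spread",np.percentile(an,[10,90]).round(1))
    k=(g.max(2)<60)&(z>.06)&(z<.085)&(r<.075)
    v,u=np.nonzero(k); Q=onplane(im,np.c_[u,v],.074)[:,:2]-AX; rr=np.hypot(*Q.T); s=(rr>.048)&(rr<.067)
    an=np.degrees(np.arctan2(Q[s,1],Q[s,0]))-.7; print("dark hist (10deg bins from -180)",np.histogram(an,36,(-180,180))[0].tolist())
    if name:
        c=im["pixels"][150:280,170:370]; cv2.imwrite("pics/"+name,cv2.resize(c,None,fx=4,fy=4,interpolation=cv2.INTER_CUBIC)[:,:,::-1])
E
python3 - <<'E'
from h import *
st(); wheel("s1.png")
E
```

```text
t 2.83 pos [ 4.431e-01 -3.000e-04  8.170e-02] F [-0.4 -1.1  0.8] w 0.0
rib n 49 angle med 109.3 spread [-63.4 113.7]
dark hist (10deg bins from -180) [0, 0, 2, 2, 0, 0, 0, 0, 0, 0, 0, 0, 0, 0, 0, 0, 0, 0, 0, 0, 0, 0, 0, 11, 2, 0, 0, 0, 6, 0, 0, 0, 0, 8, 0, 0]
```

View pics/s1.png

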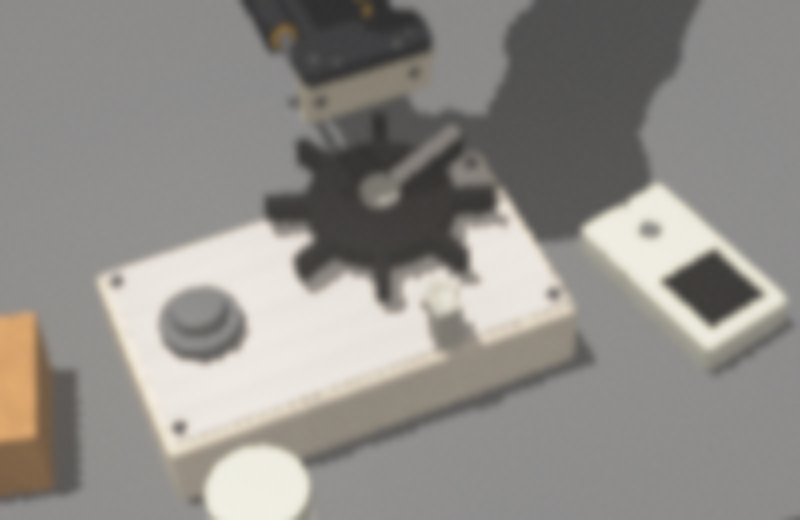

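The scene view agrees: the rib points to the upper right (460,130), about 113° from the pointer at (440,300), and the fingertip stands in front of the gap. Now I'll go into the gap and push gently towards +y.

Request:
arm_command --targets '[[[-0.002,0.017,0,0,0,0],[0,0.017,0,0,0,0],[0,0,0,0,0,0],[0.003,0,0,0,0,0],[0.003,0,0,0,0,0],[0.003,0,0,0,0,0],[0,0,0,0,0,0]]]'

```text
clock: 3.75
position: [0.4763, 0.0076, 0.0807]
ee_rot: [-2.207, -2.235, 0.0]
force: [-0.2, -0.2, -0.4]
width: 0.005
gripper_force: 0.0
```

```bash
python3 - <<'E'
from h import *
st(); wheel()
E
```

```text
t 3.75 pos [0.4763 0.0076 0.0807] F [-0.2 -0.2 -0.4] w 0.01
rib n 61 angle med 98.7 spread [-33.6 104.2]
dark hist (10deg bins from -180) [0, 1, 0, 0, 0, 0, 0, 0, 0, 0, 0, 0, 0, 0, 0, 0, 0, 0, 0, 0, 0, 0, 12, 14, 0, 0, 1, 6, 0, 0, 0, 0, 0, 0, 0, 0]
```

Request:
arm_command --targets '[[[0,0,0,0,0,0],[0,0,0,0,0,0],[0,0,0,0,0,0]]]'

```text
clock: 4.18
position: [0.4764, 0.0073, 0.0807]
ee_rot: [-2.208, -2.235, 0.0]
force: [-1.2, 2.1, 0.7]
width: 0.006
gripper_force: 1.4
```

```bash
python3 - <<'E'
import re
t=open('h.py').read()
t=t.replace('(r>.022)&(r<.066)&(z>.065)','(r>.030)&(r<.066)&(z>.072)')
t=t.replace('print("rib n"','h=np.histogram(an,36,(-180,180)); print("ribhist",[(int(b),int(c)) for c,b in zip(*h) if c]); print("rib n"')
t=t.replace('(g.max(2)<60)&(z>.06)','(g.max(2)<85)&(z>.062)')
open('h.py','w').write(t)
from h import *
st(); wheel("s2.png")
E
```

```text
t 4.17 pos [0.4764 0.0073 0.0807] F [-1.2  2.1  0.7] w 0.01
ribhist [(-90, 5), (-80, 1), (-40, 3), (80, 9), (90, 28), (100, 3)]
rib n 49 angle med 92.5 spread [-79.2  97.6]
dark hist (10deg bins from -180) [5, 2, 0, 0, 2, 16, 9, 0, 0, 6, 24, 3, 0, 5, 25, 3, 5, 7, 26, 3, 1, 10, 30, 8, 0, 2, 18, 4, 0, 0, 0, 0, 0, 0, 0, 0]
```

View pics/s2.png

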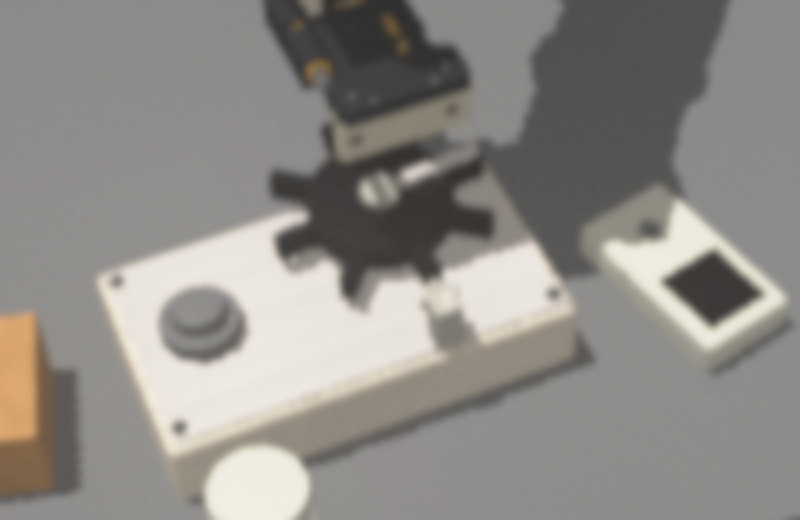

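The wheel has snapped on to about -1.6 rad: the rib is at about 93° and the tooth behind leans lightly on the finger's back. Two clicks are left. I'll back out, shift and go in behind the next tooth.

Request:
arm_command --targets '[[[0,-0.018,0,0,0,0],[0,-0.018,0,0,0,0],[-0.031,0,0,0,0,0],[0,0,0,0,0,0],[0,0.018,0,0,0,0],[0,0.018,0,0,0,0],[0,0,0,0,0,0]]]'

```text
clock: 5.1
position: [0.4782, -0.0238, 0.0807]
ee_rot: [2.207, 2.234, 0.001]
force: [-0.3, -0.3, -0.2]
width: 0.001
gripper_force: 0.0
```

```bash
python3 - <<'E'
from h import *
st(); wheel()
E
```

```text
t 5.1 pos [ 0.4782 -0.0238  0.0807] F [-0.3 -0.3 -0.2] w 0.0
ribhist [(-90, 3), (-50, 2), (80, 26), (90, 4)]
rib n 35 angle med 86.5 spread [-44.2  90.3]
dark hist (10deg bins from -180) [0, 0, 0, 0, 0, 6, 0, 0, 0, 19, 15, 0, 0, 16, 15, 2, 5, 21, 14, 3, 2, 24, 20, 0, 0, 14, 14, 0, 0, 0, 7, 5, 0, 0, 0, 0]
```

The rib is at about 88°, so the wheel sits in the -π/2 click. Now the second flick.

Request:
arm_command --targets '[[[0.006,0,0,0,0,0],[0.006,0,0,0,0,0],[0.006,0,0,0,0,0],[0.006,0,0,0,0,0],[0.006,0,0,0,0,0],[0.006,0,0,0,0,0],[0,0,0,0,0,0],[0,0,0,0,0,0]]]'

```text
clock: 6.15
position: [0.4765, 0.0125, 0.0807]
ee_rot: [-2.207, -2.235, -0.0]
force: [-0.0, 2.1, -0.7]
width: 0.005
gripper_force: 1.2
```

Request:
arm_command --targets '[[[0,-0.018,0,0,0,0],[0,-0.018,0,0,0,0],[0,0,0,0,0,0],[0,0,0,0,0,0]]]'

```text
clock: 6.65
position: [0.4415, 0.0116, 0.0809]
ee_rot: [2.208, 2.234, 0.001]
force: [-0.2, -0.4, -0.5]
width: 0.006
gripper_force: 0.0
```

```bash
python3 - <<'E'
from h import *
st(); wheel("s3.png")
E
```

```text
t 6.65 pos [0.4415 0.0116 0.0809] F [-0.2 -0.4 -0.5] w 0.01
ribhist [(-90, 3), (-50, 4), (30, 14), (40, 38), (50, 6)]
rib n 65 angle med 42.6 spread [-12.3  49.1]
dark hist (10deg bins from -180) [7, 0, 0, 0, 12, 13, 1, 0, 0, 19, 13, 0, 0, 16, 14, 3, 5, 21, 13, 4, 2, 25, 1, 0, 0, 11, 23, 5, 0, 0, 10, 12, 0, 0, 0, 6]
```

View pics/s3.png

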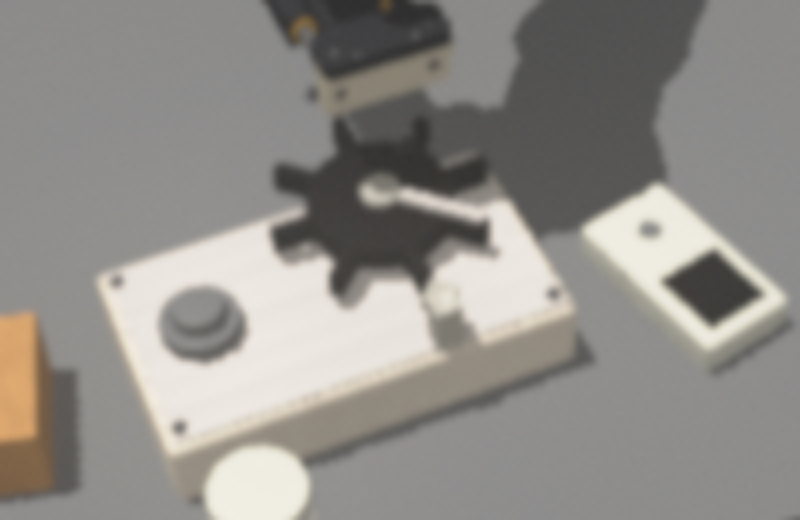

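The rib now points to (485,215), about 44° from the pointer at (440,295), so one click is left. I'll repeat the same flick.

Request:
arm_command --targets '[[[-0.036,0,0,0,0,0],[0,0,0,0,0,0],[0,0.018,0,0,0,0],[0,0.018,0,0,0,0],[0,0,0,0,0,0]]]'

```text
clock: 7.32
position: [0.4785, -0.0235, 0.0807]
ee_rot: [2.207, 2.235, 0.001]
force: [0.4, -0.2, -1.0]
width: 0.008
gripper_force: 0.0
```

Request:
arm_command --targets '[[[0.006,0,0,0,0,0],[0.006,0,0,0,0,0],[0.006,0,0,0,0,0],[0.006,0,0,0,0,0],[0.006,0,0,0,0,0],[0.006,0,0,0,0,0],[0,0,0,0,0,0],[0,0,0,0,0,0]]]'

```text
clock: 8.32
position: [0.4764, 0.0125, 0.0807]
ee_rot: [-2.207, -2.235, -0.0]
force: [0.0, 1.9, 0.1]
width: 0.0
gripper_force: 1.2
```

Request:
arm_command --targets '[[[0,-0.018,0,0,0,0],[0,-0.018,0,0,0,0],[0,0,0,0,0,0],[0,0,0,0,0,0]]]'

```text
clock: 8.82
position: [0.4415, 0.0116, 0.0809]
ee_rot: [2.208, 2.234, 0.001]
force: [-0.2, -0.6, 0.3]
width: 0.008
gripper_force: 0.0
```

```bash
python3 - <<'E'
from h import *
st(); wheel("s4.png")
E
```

```text
t 8.82 pos [0.4415 0.0116 0.0809] F [-0.2 -0.6  0.3] w 0.01
ribhist [(-50, 4), (-10, 24), (0, 29), (40, 1)]
rib n 58 angle med 0.4 spread [-5.1  6.1]
dark hist (10deg bins from -180) [7, 0, 0, 0, 12, 12, 1, 0, 0, 19, 15, 0, 0, 15, 14, 2, 5, 10, 0, 3, 2, 25, 13, 0, 0, 11, 23, 5, 0, 0, 10, 12, 0, 0, 0, 7]
```

View pics/s4.png

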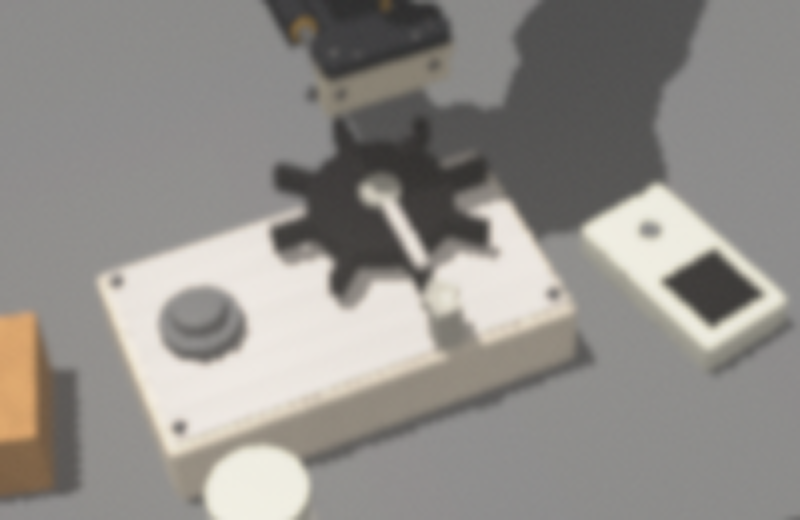

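The rib now lies in line with the pointer (0.4°). Next I'll measure the button height and lift off.

Request:
arm_command --targets '[[[0,0,-0.05,0,0,0],[-0.044,0.045,0,0,0,0],[-0.044,0.045,0,0,0,0],[-0.044,0.045,0,0,0,0],[0,0,0,0,0,0]]]'

```text
clock: 9.5
position: [0.5793, -0.1229, 0.1309]
ee_rot: [2.21, 2.226, -0.001]
force: [-0.6, 0.4, -0.2]
width: 0.006
gripper_force: 0.0
```

```bash
python3 - <<'E'
from h import *
s,M=st()
im=cam("scene"); C=cloud(im); c=np.array([.5754,-.120]); r=np.hypot(*(C[:,:,:2]-c).transpose(2,0,1))
for a,b in((0,6),(6,11),(11,15),(15,19),(19,23),(25,30)):
    m=(r>a/1e3)&(r<b/1e3)&(C[:,:,2]<.085)
    if m.any(): print(a,b,m.sum(),np.percentile(C[m][:,2],[10,50,90]).round(4))
m=(C[:,:,2]>.064)&(C[:,:,2]<.085)&(r<.03); print("button top centroid",C[m].mean(0),m.sum())
d=np.r_[c,.085]-s["position"]; print("tool shift to target",(M.T@d).round(4))
E
```

```text
t 9.5 pos [ 0.5793 -0.1229  0.1309] F [-0.6  0.4 -0.2] w 0.01
0 6 12 [0.069  0.07   0.0724]
6 11 29 [0.0679 0.0699 0.0715]
11 15 55 [0.0605 0.067  0.071 ]
15 19 62 [0.0588 0.0608 0.0662]
19 23 120 [0.0479 0.0568 0.0609]
25 30 101 [0.0469 0.0481 0.0498]
button top centroid [ 0.58195082 -0.11900506  0.06909192] 89
tool shift to target [ 0.0031 -0.004   0.0458]
```

The button top is at about 0.070 and its collar at about 0.060, so the finger will clear the collar. Pressing in small steps.

Request:
arm_command --targets '[[[0.003,-0.003,0.018,0,0,0],[0,0,0.018,0,0,0],[0,0,0.003,0,0,0],[0,0,0.003,0,0,0],[0,0,0.002,0,0,0],[0,0,0.002,0,0,0],[0,0,0,0,0,0]]]'

```text
clock: 10.42
position: [0.5731, -0.1146, 0.0849]
ee_rot: [-2.208, -2.235, -0.001]
force: [-2.7, 2.2, 4.5]
width: 0.006
gripper_force: 1.9
```

Request:
arm_command --targets '[[[-0.004,0,0,0,0,0],[0,0,0.001,0,0,0],[0,0,0.001,0,0,0],[0,0,0,0,0,0]]]'

```text
clock: 10.92
position: [0.5737, -0.1192, 0.0833]
ee_rot: [2.208, 2.233, 0.001]
force: [-1.3, 1.9, 7.7]
width: 0.003
gripper_force: 4.4
```

Request:
arm_command --targets '[[[0,0,0.0015,0,0,0],[0,0,0.0015,0,0,0],[0,0,0,0,0,0]]]'

```text
clock: 11.3
position: [0.5738, -0.1193, 0.0827]
ee_rot: [2.208, 2.233, 0.004]
force: [-10.0, 4.6, 38.4]
width: 0.006
gripper_force: 19.1
```

The force jumped to 38 N with almost no further travel, so the button is on its stop. Lifting off.

Request:
arm_command --targets '[[[0,0,-0.01,0,0,0],[0,0,-0.03,0,0,0],[0,0,-0.05,0,0,0],[0,0,-0.05,0,0,0],[0,-0.05,-0.02,0,0,0],[0,-0.05,0,0,0,0],[0,-0.05,0,0,0,0],[0,-0.05,0,0,0,0],[0,0,0,0,0,0],[0,0,0,0,0,0]]]'

```text
clock: 12.55
position: [0.3738, -0.1213, 0.24]
ee_rot: [2.208, 2.234, 0.002]
force: [0.4, 0.2, -0.0]
width: 0.009
gripper_force: 0.0
```

```bash
python3 - <<'E'
from h import *
st(); wheel("s5.png")
im=cam("scene"); C=cloud(im); r=np.hypot(*(C[:,:,:2]-np.array([.5754,-.120])).transpose(2,0,1)); m=(r<.008)&(C[:,:,2]<.09); print("button z",np.median(C[m][:,2]))
E
```

```text
t 12.55 pos [ 0.3738 -0.1213  0.24  ] F [ 0.4  0.2 -0. ] w 0.01
ribhist [(-90, 3), (-50, 4), (-10, 21), (0, 28), (40, 4)]
rib n 60 angle med 0.6 spread [-43.7   7.1]
dark hist (10deg bins from -180) [11, 0, 0, 0, 17, 16, 1, 0, 0, 19, 14, 0, 0, 16, 15, 4, 6, 10, 0, 3, 2, 25, 12, 0, 0, 9, 23, 3, 0, 0, 10, 12, 0, 0, 0, 7]
button z 0.07045667746016004
```

View pics/s5.png

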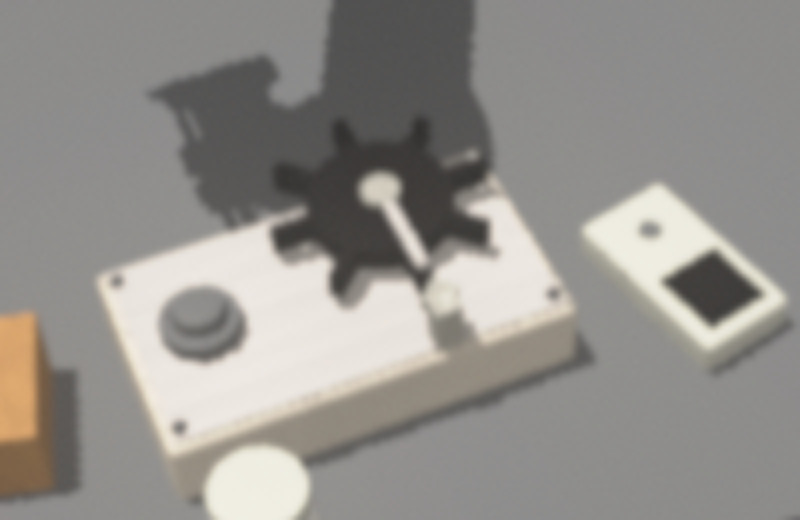

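The rib is in line with the pointer at (440,295), and the button at (203,310) is back up at 0.070 m. The jar, carton and logger haven't moved, and the arm is clear.

```bash
python3 -c "
from cell import arm
print(arm.sign_off())"
```

```text
the job is handed in; nothing more can be done
None
```

The job is handed in: the rib rests about 0.5° from the pointer, the button was pressed to its stop and came back up, and the jar, carton and logger look unmoved in the last picture; the sign-off gave no verdict.

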